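# Set out the waxing-up place

## Task

Set out the waxing-up place round the wax tray and the long wax box, which stay where they are: put the plaster cast midway between them, squared up with their row, and the little dish behind the wax box, centred on its long back edge with about 4 cm clear. Put the mid-sized bur box behind the wax tray in the same way, centred on and parallel to its back edge with about 4 cm clear, then the small strip box on top of it, centred and lengthwise with it. Let everything stand upright and do not disturb the tin, the marker or the plain plaster block.

Things in the scene. Friction and masses are not known exactly. Their poses are not given: they have to be found in the camera images.
- wax_tray: Low black open tray heaped with pink wax scraps, 62 (x) x 98 (y) x 25 mm high, does not move. Origin: centre of its underside. Its +x axis points to its back (away from the robot, turned by up to 0.2 rad), its y axis runs along its long side. The wax tray and the wax box stand in one row, parallel, their centres 280 mm apart along their common y axis; which of them is on the left changes.
- wax_box: Longest of the three flat cardboard boxes within easy reach (red with white label), 63 (x) x 131 (y) x 34 mm high, does not move. Origin: centre of its underside. +x points to its back (away from the robot), y along its long side; parallel to the wax tray.
- bur_box: Middle one of the three flat boxes (blue with white label), loose, closed, 56 (x) x 86 (y) x 26 mm high, 0.16 kg. Origin: centre of its underside; y along its long side. Either way round will do. In its place its centre is 99 mm behind the tray's centre (40 mm clear).
- strip_box: Smallest of the three flat boxes (white), loose, closed, 46 (x) x 71 (y) x 22 mm high, 0.08 kg. Origin: centre of its underside; y along its long side. Either way round will do on top of the bur box.
- cast: White plaster cast of a dental arch, loose, the only cast within easy reach. D-shaped base, 60 (x) x 77 (y) x 26 mm high, 0.09 kg. Origin: centre of its underside; y along the straight edge, which is to run along the row (teeth to front or back). Its walls are upright only up to 10 mm, then slope in: take it low across its 60 mm, on the middle line, fingertips 2 to 4 mm above the bench.
- dish: Small round glass dish with pink filling, loose, 42 mm across, 16 mm high, 0.05 kg. Origin: centre of its underside. In its place its centre is 92 mm behind the wax box's centre (40 mm clear).
- tin: Bystander: round off-white tin, 52 mm across, 42 mm high, far in the middle; leave alone. Origin: centre of its underside.
- marker: Bystander: black marker pen, 127 x 16 x 16 mm, lying far left; leave alone. Origin: middle of its underside, x along its length.
- block: Bystander: plain cream plaster block without teeth, 46 x 52 x 36 mm, far right; leave alone. Origin: centre of its underside.
Mind the look-alikes: they are no part of the job. What is shaped like the bur_box but black, green or yellow is not meant.

How it is judged:
At the end, for the whole second after the job is handed in: Bur box 99 mm behind the tray, dish 92 mm behind the wax box (centres, 15 mm each way); strip box on the bur box, centred to 12 mm; cast midway, 15 mm off the line and 17 mm along it at most; boxes and cast squared to 0.2 rad; all upright, at rest (x of bur_box in the frame of wax_tray between 0.084 and 0.114 m and y of bur_box in the frame of wax_tray between -0.015 and 0.015 m and angle between the x axis of each of bur_box, cast and the x axis of wax_tray, either way round below 0.2 rad and horizontal distance between strip_box and bur_box below 0.012 m and angle between the x axis of strip_box and the x axis of bur_box, either way round below 0.2 rad and z of strip_box in the frame of bur_box between 0.022 and 0.03 m and x of dish in the frame of wax_box between 0.077 and 0.107 m and y of dish in the frame of wax_box between -0.015 and 0.015 m and x of cast in the frame of wax_tray between -0.015 and 0.015 m and horizontal distance between cast and wax_tray below 0.157 m and horizontal distance between cast and wax_box below 0.157 m and height (world z) of each of bur_box, cast, dish below 0.006 m and angle between each of bur_box, strip_box, cast, dish's own z axis and vertical below 0.1 rad and linear speed of each of bur_box, strip_box, cast, dish below 0.02 m/s); the robot touches nothing.
It fails at once if a bystander (the tin) is moved by more than 25 mm or tipped (distance of tin from where it was at the start of the episode above 0.025 m or angle between tin's own z axis and vertical above 0.4 rad).
It fails at once if a bystander (the marker) is moved by more than 25 mm or tipped (distance of marker from where it was at the start of the episode above 0.025 m).
It fails at once if a bystander (the plaster block) is moved by more than 25 mm or tipped (distance of block from where it was at the start of the episode above 0.025 m or angle between block's own z axis and vertical above 0.4 rad).
It also fails if it takes over 96 s, if anything falls off the work surface, if the arm or the gripper's body presses on something with over 40 N, if the wrist force passes 120 N, or if a joint passes its speed limit or range.

## Robot

A 6-joint arm with a two-finger parallel gripper is mounted at the origin on a cart in front of the work surface, level with it; the furniture and walls round the work are solid. World frame = base frame: x ahead of the robot, y to its left, z up, the work surface at z = 0. Lengths are in m, angles in rad, forces in N, time in s.
With the tool pointing down it reaches from about 0.35 to 0.85 m from the base axis. Payload 8.1 kg.
Tool frame: the origin (TCP) lies on the centre line of the jaws, within the pads' length; the fingertips stand robot.tip_reach ahead of it and the grasp point (between the pads) lies 5 mm behind it (robot.tip_reach is the distance from the TCP to the fingertips, in m); z points along the fingers, y is the direction in which the jaws open and shut (so a half turn about z gives the same grasp; the last joint's range is limited). The gripper opens to 93 mm and grips with 3 to 60 N. Pads are 15 mm wide; open, the fingers measure 128 mm over their backs; the gripper's body (75 mm by 188 mm) begins 65 mm behind the grasp point.
Start: joints at [1.264, 0.13, 1.488, -0, 1.523, -0.085], TCP at [0.132, 0.585, 0.233] pointing down, gripper open.
Joint ranges: [-2.96, 2.96], [-0.89, 2.26], [0.02, 2.5], [-1.34, 4.48], [0, 2.73], [-2.66, 2.66]. Speed limits (rad/s): [2.39, 2.39, 2.79, 3.14, 3.14, 3.14].

## Interface

Orientations are given as a rotation vector (axis times angle).
In Python, from plant import sensors, read_camera, robot gives the robot as it stands.
- The arm moves only by the tool play_rows, never from a script. Its argument "series" is a list that holds one entry, the list of rows, each a list of 5 numbers: the closure, from -1 (fully open) to 1 (shut), then the shift along the world's x, y, z in m, then the turn about the world's z in rad. A call has 1 to 8 rows; each row is the pose to reach, as a shift and turn from the pose commanded when the call began; what a row does not reach only later rows make up. A row lasts 1/10 s, in which the tool goes at most 50 mm and 8.59 degrees, less where a joint would pass 70% of its speed; a pose out of reach is approached as far as the arm can. A call with a gripper value outside its range is refused whole. The fingers move at their own pace and stop on an object; "force" is the grip in N (left out, the last holds). Time passes only in rows, so rows that repeat a pose let the fingers close. It gives the time, the measured TCP pose, the force and the opening at its end, in the units of the state.
- sensors.read_state(): the state, without advancing time (a new reading comes with each control period).
- read_camera(name): name is "scene" or "side" or "wrist"; returns a dict with "color" (400x640x3 uint8, red, green, blue), "range_z" (400x640 float32, m along the optical axis (not along the pixel's ray), 0 where there is no reading), "intrinsics" (3x3 intrinsics, pixels), "rvec" (rotation vector, rad) and "tvec" (3), from world to camera coordinates, as OpenCV has them. Camera axes: x right, y down, z forward; pixel columns grow to the right and rows downward; lengths in m; the calibration is good to about 2 mm. A picture is of the moment at which its call begins.
- robot.close_job(): hands the job in, once; it reports no verdict.
The state is a dict: "t": time; "q": joint angles; "dq": joint speeds; "joint_torque": joint torques, N m; "tool_pos": TCP position; "orientation": TCP orientation; "force": force on the tool from outside, world axes, zero at the start; "wrist_torque": the same for the moment, N m; "opening": finger opening in m.
Only numpy, scipy, OpenCV 4.12 (cv2) and the standard library are available. Lean on these libraries where they do the work, as an engineer would, in place of code of your own. Each camera call takes 0.05 s, during which the arm holds its last target.

## Working session

There is one attempt and no reset: what is moved stays moved. The work goes in short steps, Python scripts to look and compute and a tool call to move; the robot and the scene stay as the last step left them, time stands still between calls to the robot, and variables do not carry over. Pictures are saved under pics/ and viewed, and the job is handed in when it is done.

Besides the shell and the picture viewer there is one more tool, called after "Emit:" by a JSON object that holds its "op" and its "data". play_rows: Moves the arm, as the interface text tells. Its arguments: {"type":"object","properties":{"series":{"type":"array","items":{"type":"array","items":{"type":"array","items":{"type":"number"}}}},"force":{"type":"number"}},"required":["series"]}

```bash
ls; mkdir -p pics
python3 - <<'E'
from plant import sensors, read_camera, robot
import cv2
s=sensors.read_state();print(s, robot.tip_reach)
for n in ("scene","side","wrist"):
    c=read_camera(n);cv2.imwrite(f"pics/{n}0.png",c["color"][:,:,::-1]);print(n,c["intrinsics"].tolist(),c["rvec"],c["tvec"])
E
```

```text
pics
{'t': 0.0, 'q': array([ 1.26362185e+00,  1.31126213e-01,  1.48924819e+00, -3.27728101e-05,
        1.52298560e+00, -8.54052759e-02]), 'dq': array([-8.05577641e-04, -7.00901881e-05,  3.91656694e-04,  2.76615589e-04,
       -1.60124596e-04,  1.25806412e-03]), 'joint_torque': array([ 6.35819961e-04, -5.59866643e+01, -4.91739178e+01,  7.68445828e-02,
        3.58843070e-02, -2.29586140e-04]), 'tool_pos': array([0.13180695, 0.5848047 , 0.23162537]), 'orientation': array([-3.47603610e-01, -3.12198731e+00,  2.73257746e-03]), 'force': array([-0.26246072, -0.47471817,  0.2886622 ]), 'wrist_torque': array([0.00387835, 0.00186441, 0.01567788]), 'opening': 0.09288885193763323} 0.014
scene [[434.7938210947212, 0.0, 325.2660184076787], [0.0, 434.7938210947212, 198.66343353066435], [0.0, 0.0, 1.0]] [ 1.98445949 -0.89114691  0.51053368] [-0.34189399  0.29933743  1.0141532 ]
side [[444.0577029479934, 0.0, 318.57254257673225], [0.0, 444.0577029479934, 201.08036924410047], [0.0, 0.0, 1.0]] [ 2.11461082 -0.63331303  0.31063424] [-0.46698536  0.2515063   0.95503493]
wrist [[344.4086479462899, 0.0, 321.7354827700511], [0.0, 344.4086479462899, 204.14736384939863], [0.0, 0.0, 1.0]] [-2.27855756 -1.82229081 -0.24828557] [-0.59873123 -0.03117896  0.39058888]
```

View pics/scene0.png

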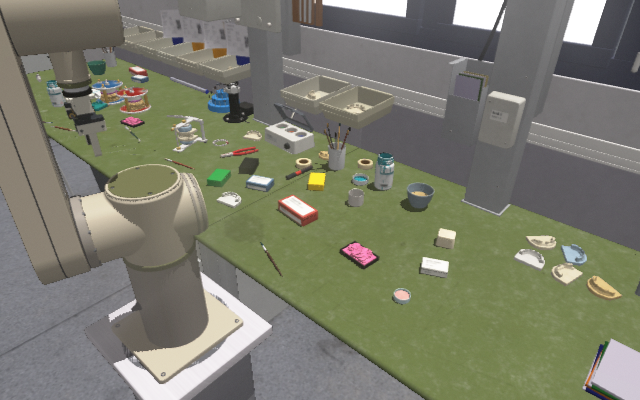

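View pics/side0.png

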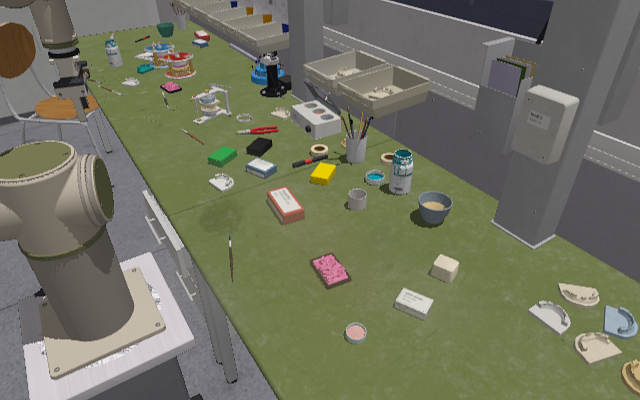

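View pics/wrist0.png

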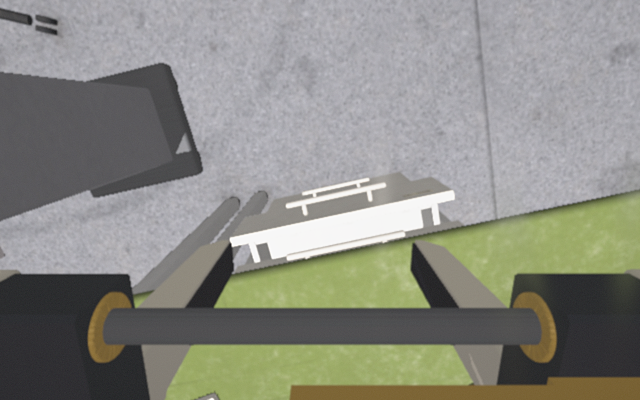

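The scene view shows the wax box (red) at (297,208), the tray at (359,254), the white strip box at (434,267) and the dish at (402,296). It also shows the blue box at (260,183), a cast at (229,199), the tin at (356,198) and the block at (446,238). Boxes shaped like the bur box are green (218,177), black (249,165) and yellow (316,181). The blue-and-white box fits the bur box description. I'll confirm in crops and measure.

```bash
cat > h.py <<'E'
import numpy as np, cv2
from plant import sensors, read_camera, robot
def cam(n):
    c=read_camera(n); R,_=cv2.Rodrigues(np.array(c["rvec"],float)); c["R"]=R; c["t"]=np.array(c["tvec"],float).ravel(); c["C"]=-R.T@c["t"]; c["K"]=np.array(c["intrinsics"]); return c
def cloud(c):
    K=c["K"];v,u=np.mgrid[0:400,0:640];z=c["range_z"].astype(float)
    P=np.stack([(u-K[0,2])/K[0,0]*z,(v-K[1,2])/K[1,1]*z,z],-1)
    W=(P-c["t"])@c["R"]; W[z<=0]=np.nan; return W
def ray(c,u,v,h):
    d=c["R"].T@np.linalg.inv(c["K"])@np.array([u,v,1.0]); C=c["C"]; return C+d*(h-C[2])/d[2]
def proj(c,p):
    q=c["K"]@(c["R"]@np.asarray(p,float)+c["t"]); return q[:2]/q[2]
E
python3 - <<'E'
from h import *
pts={'scene':dict(wbox=(297,208),tray=(359,254),strip=(434,267),dish=(402,296),bur=(260,183),cast=(229,199),tin=(356,198),block=(446,238),green=(218,177),black=(249,165),yellow=(316,181),red=(305,170)),
'side':dict(wbox=(285,205),tray=(330,269),strip=(414,303),dish=(356,333),bur=(261,168),cast=(221,183),tin=(357,199),block=(446,268),penR=(312,162))}
ims=[]
for n in pts:
    c=cam(n);W=cloud(c);np.savez(f"{n}0.npz",W=W,col=c["color"])
    for k,(u,v) in pts[n].items(): print(n,k,np.round(np.nanmedian(W[v-1:v+2,u-1:u+2].reshape(-1,3),0),3), np.round(ray(c,u,v,0.02),3))
    x0,y0=(190,150) if n=='scene' else (190,130)
    x1,y1=(480,320) if n=='scene' else (480,350)
    ims.append(cv2.resize(c["color"][y0:y1,x0:x1,::-1],None,fx=2.7,fy=2.7,interpolation=cv2.INTER_CUBIC))
    cv2.imwrite(f"pics/crop_{n}.png",ims[-1])
E
```

```text
scene wbox [0.51  0.111 0.035] [0.525 0.128 0.02 ]
scene tray [ 0.477 -0.163  0.019] [ 0.475 -0.164  0.02 ]
scene strip [ 0.566 -0.349  0.022] [ 0.567 -0.348  0.02 ]
scene dish [ 0.426 -0.338  0.011] [ 0.417 -0.343  0.02 ]
scene bur [0.542 0.329 0.027] [0.552 0.338 0.02 ]
scene cast [0.42  0.346 0.012] [0.412 0.334 0.02 ]
scene tin [0.683 0.01  0.035] [0.704 0.024 0.02 ]
scene block [ 0.688 -0.316  0.033] [ 0.707 -0.31   0.02 ]
scene green [0.47  0.467 0.029] [0.479 0.482 0.02 ]
scene black [0.606 0.459 0.027] [0.616 0.472 0.02 ]
scene yellow [0.689 0.193 0.027] [0.698 0.201 0.02 ]
scene red [0.746 0.301 0.012] [0.731 0.287 0.02 ]
side wbox [0.51  0.099 0.034] [0.52  0.116 0.02 ]
side tray [ 0.481 -0.167  0.02 ] [ 0.481 -0.166  0.02 ]
side strip [ 0.572 -0.352  0.021] [ 0.573 -0.351  0.02 ]
side dish [ 0.427 -0.34   0.01 ] [ 0.422 -0.345  0.02 ]
side bur [0.552 0.322 0.027] [0.555 0.334 0.02 ]
side cast [0.419 0.337 0.01 ] [0.414 0.323 0.02 ]
side tin [0.69  0.004 0.038] [0.705 0.026 0.02 ]
side block [ 0.695 -0.323  0.036] [ 0.709 -0.314  0.02 ]
side penR [0.724 0.297 0.004] [0.71  0.274 0.02 ]
```

View pics/crop_scene.png

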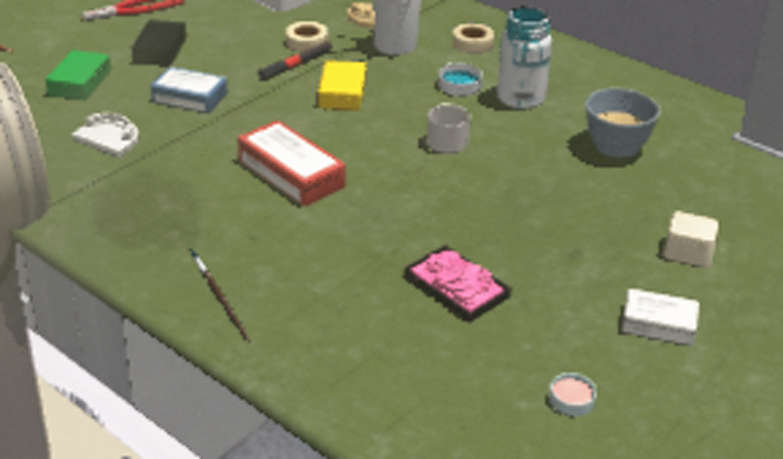

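View pics/crop_side.png

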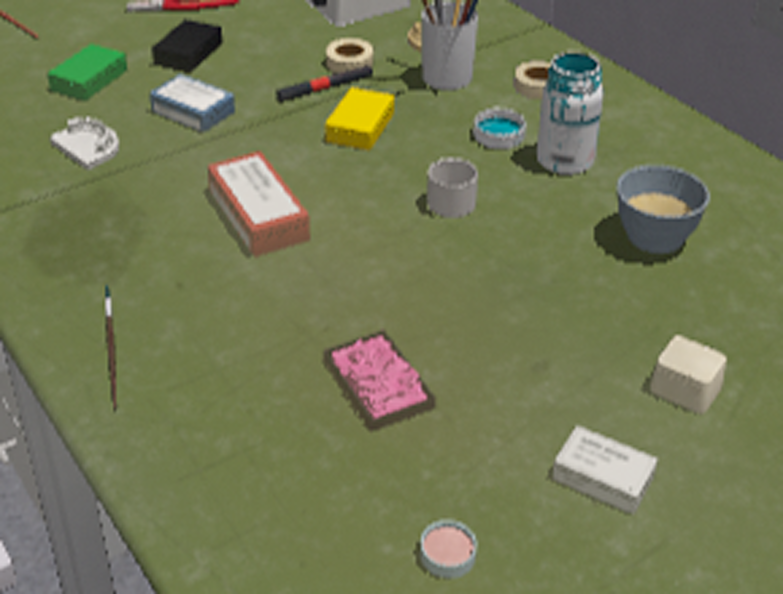

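The crops confirm the blue-and-white box (260,183 in scene) as the bur box, the single near cast at (229,199), the white strip box, and the pink dish. The yellow, green and black boxes are look-alikes. The pen with the red band at (295,173) is the marker. Next I'll get poses from the depth and rays of both views.

```bash
cat > m.py <<'E'
from h import *
G=dict(wbox=(0.51,0.105,.024,.10),tray=(0.478,-0.165,.010,.085),strip=(0.567,-0.35,.016,.07),dish=(0.424,-0.340,.006,.045),bur=(0.548,0.325,.020,.075),cast=(0.42,0.34,.004,.06),tin=(.695,.0,.03,.05),block=(.7,-.32,.03,.05))
def meas(names,cams=("scene","side"),guess={}):
    for n in cams:
        c=cam(n);W=cloud(c)
        for k in names:
            x,y,h,r=G[k]
            if k in guess:x,y=guess[k]
            m=(np.hypot(W[...,0]-x,W[...,1]-y)<r)&(W[...,2]>h)
            lab,L,st,ce=cv2.connectedComponentsWithStats(m.astype(np.uint8))
            if lab<2: print(n,k,'none');continue
            i=1+st[1:,4].argmax();p=W[L==i]
            zt=np.percentile(p[:,2],95)
            if k not in('cast',):
                q=p[p[:,2]>zt-.005]
            else: q=p
            (cx,cy),(w,l),a=cv2.minAreaRect((q[:,:2]*1000).astype(np.float32))
            # angle of short axis
            A=np.deg2rad(a)+(0 if w<l else np.pi/2); A=(A+np.pi/2)%np.pi-np.pi/2
            print(n,k,'c',round(cx,1),round(cy,1),'short/long',round(min(w,l),1),round(max(w,l),1),'shortax',round(A,3),'ztop',round(zt,4),'n',len(q))
if __name__=="__main__":
    meas(list(G))
E
python3 m.py
```

```text
scene wbox c 521.0 121.3 short/long 66.0 134.7 shortax -0.133 ztop 0.0377 n 418
scene tray c 488.1 -154.2 short/long 52.1 72.8 shortax -0.115 ztop 0.0236 n 186
scene strip c 576.5 -345.5 short/long 50.0 69.7 shortax 0.467 ztop 0.0246 n 283
scene dish c 427.3 -337.5 short/long 40.5 43.2 shortax -1.367 ztop 0.0164 n 93
scene bur c 557.5 345.2 short/long 62.1 86.1 shortax 0.412 ztop 0.0302 n 181
scene cast c 423.5 343.7 short/long 58.9 79.4 shortax 0.243 ztop 0.0244 n 259
scene tin c 704.3 25.8 short/long 47.7 50.8 shortax -0.977 ztop 0.0427 n 41
scene block c 707.0 -309.3 short/long 46.6 47.4 shortax 0.366 ztop 0.0391 n 135
side wbox c 521.3 118.9 short/long 63.2 136.4 shortax -0.131 ztop 0.0359 n 595
side tray c 484.9 -156.0 short/long 52.8 70.6 shortax -0.065 ztop 0.0223 n 310
side strip c 577.4 -347.0 short/long 48.6 69.8 shortax 0.445 ztop 0.0238 n 523
side dish c 426.8 -338.3 short/long 38.8 42.5 shortax -0.633 ztop 0.0159 n 114
side bur c 558.7 344.7 short/long 58.3 86.7 shortax 0.383 ztop 0.0281 n 243
side cast c 425.2 341.2 short/long 59.4 81.3 shortax 0.191 ztop 0.0229 n 293
side tin c 702.4 21.2 short/long 48.6 52.8 shortax -0.597 ztop 0.0417 n 58
side block c 706.6 -311.9 short/long 45.3 49.1 shortax 0.375 ztop 0.0376 n 272
```

Run:
```python
from h import *
c=cam("wrist");s=sensors.read_state();R,_=cv2.Rodrigues(np.array(s["orientation"]))
print("cam in tcp",R.T@(c["C"]-s["tool_pos"]),"view dir tcp",R.T@c["R"][2],"cam x in tcp",R.T@c["R"][0])
for n in("scene","side"):
    d=np.load(f"{n}0.npz");W=d["W"];col=d["col"].astype(int)
    m=(np.hypot(W[...,0]-.486,W[...,1]+.157)<.08)&((col[...,1]<55)|(col[...,0]-col[...,1]>40))&(W[...,2]>.008)
    p=W[m];r=cv2.minAreaRect((p[:,:2]*1000).astype(np.float32));print(r,len(p),np.percentile(p[:,2],98))
```

```text
cam in tcp [ 0.07503359 -0.00053915 -0.15195534] view dir tcp [-2.69288191e-01  1.44433090e-04  9.63059629e-01] cam x in tcp [-5.70301735e-05  9.99999985e-01 -1.65919778e-04]
((484.5389709472656, -156.09251403808594), (99.19432067871094, 61.67744445800781), 83.98758697509766) 466 0.02482733270247339
((487.2787780761719, -155.2373046875), (92.3040542602539, 58.60282897949219), 85.52730560302734) 593 0.023484475127882706
```

Emit:
{"op": "play_rows", "data": {"series": [[[-1, 0.05, -0.04, 0, -0.15], [-1, 0.1, -0.08, 0.0, -0.3], [-1, 0.15, -0.12, 0, -0.45], [-1, 0.2, -0.16, 0, -0.6], [-1, 0.25, -0.2, 0, -0.75], [-1, 0.3, -0.23, 0, -0.9], [-1, 0.35, -0.26, 0, -1.05], [-1, 0.35, -0.26, 0, -1.15]]]}}

```text
t: 1.2
tool_pos: [0.4531, 0.3439, 0.233]
orientation: [1.997, 2.425, 0.001]
force: [0.7, 1.3, 0.9]
opening: 0.0928
```

```bash
cat > st.py <<'E'
from h import *
def st():
    s=sensors.read_state();R,_=cv2.Rodrigues(np.array(s["orientation"]));print("t",round(s["t"],2),"tcp",np.round(s["tool_pos"],4),"phi",round(float(np.arctan2(R[1,1],R[0,1])),4),"tilt",np.round(R[:,2],3),"F",np.round(s["force"],1),"op",round(s["opening"],4),"q",np.round(s["q"],2))
st()
E
python3 - <<'E'
import st
from h import *
c=cam("wrist");cv2.imwrite("pics/w1.png",c["color"][:,:,::-1])
for k,p in dict(bur=(.558,.345,.026),cast=(.424,.342,.02)).items(): print(k,proj(c,p))
E
```

```text
t 1.2 tcp [0.4531 0.3439 0.233 ] phi 0.193 tilt [ 0.001  0.001 -1.   ] F [0.7 1.3 0.9] op 0.0928 q [0.56 0.05 1.58 0.   1.52 0.37]
bur [417.78802588 198.09867262]
cast [295.14716171 176.24767222]
```

View pics/w1.png

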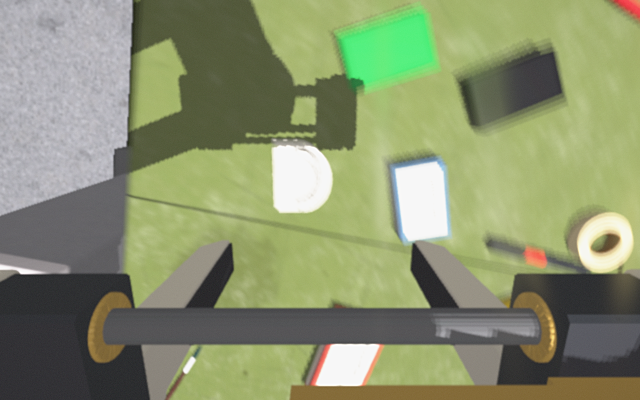

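The wrist view shows the cast at (300,177) with its straight edge on the left, and the blue box at (420,200). Both are where the rays predicted. I'll measure from this view.

```bash
cat >> m.py <<'E'
def outline(c,mask,h):
    """mask contour rays onto plane h -> xy mm"""
    cs,_=cv2.findContours(mask.astype(np.uint8),cv2.RETR_EXTERNAL,cv2.CHAIN_APPROX_NONE);k=max(cs,key=cv2.contourArea)[:,0]
    return np.array([ray(c,u,v,h)[:2]*1000 for u,v in k],np.float32),k
def rect(q):
    (cx,cy),(w,l),a=cv2.minAreaRect(q);A=np.deg2rad(a)+(0 if w<l else np.pi/2);A=(A+np.pi/2)%np.pi-np.pi/2
    return np.round([cx,cy,min(w,l),max(w,l),A],3)
E
python3 - <<'E'
from m import *
meas(["bur","cast"],cams=("wrist",),guess=dict(bur=(.558,.345),cast=(.424,.342)))
c=cam("wrist");hsv=cv2.cvtColor(c["color"],cv2.COLOR_RGB2HSV)
sub=np.zeros((400,640),bool);sub[135:225,262:345]=1
m=sub&(hsv[...,1]<40)&(hsv[...,2]>150);
for h in(0.0,.01): q,k=outline(c,m,h);print("cast",h,rect(q),k.min(0),k.max(0))
sub[:]=0;sub[145:250,380:460]=1
m=sub&(((hsv[...,0]>95)&(hsv[...,0]<130)&(hsv[...,1]>60))|((hsv[...,1]<40)&(hsv[...,2]>150)))
for h in(0.0,.026): q,k=outline(c,m,h);print("bur",h,rect(q),k.min(0),k.max(0))
W=cloud(c);print("bench z",np.nanmedian(W[215:240,260:330,2]))
E
```

```text
wrist bur c 500.5 375.6 short/long 16.6 32.7 shortax -1.342 ztop 0.3306 n 7843
wrist cast c 427.8 346.1 short/long 47.9 106.7 shortax -1.398 ztop 0.3269 n 33857
cast 0.0 [4.25769e+02 3.41778e+02 6.17760e+01 7.86520e+01 1.90000e-01] [267 135] [323 204]
cast 0.01 [4.26169e+02 3.43669e+02 6.01690e+01 7.66060e+01 1.90000e-01] [267 135] [323 204]
bur 0.0 [5.63586e+02 3.42437e+02 6.58060e+01 9.74300e+01 3.74000e-01] [382 149] [446 234]
bur 0.026 [5.55305e+02 3.47309e+02 6.13560e+01 9.08420e+01 3.74000e-01] [382 149] [446 234]
bench z 4.823631552459355e-05
```

```bash
sed -i 's/(W\[...,2\]>h)/(W[...,2]>h)\&(W[...,2]<.08)/' m.py
python3 - <<'E'
import st
from m import *
meas(["bur","cast"],cams=("wrist",),guess=dict(bur=(.558,.345),cast=(.424,.342)))
c=cam("wrist");hsv=cv2.cvtColor(c["color"],cv2.COLOR_RGB2HSV)
cv2.imwrite("pics/w2.png",cv2.resize(c["color"][100:280,200:480,::-1],None,fx=2.7,fy=2.7))
sub=np.zeros((400,640),bool);sub[110:225,255:345]=1
m=sub&(hsv[...,1]<40)&(hsv[...,2]>150);
for h in(0.0,.01): q,k=outline(c,m,h);print("cast",h,rect(q),k.min(0),k.max(0))
E
```

```text
t 1.35 tcp [0.4538 0.3432 0.2325] phi 0.194 tilt [ 0. -0. -1.] F [ 0.3 -0.4  0.7] op 0.0928 q [ 0.56  0.05  1.58 -0.    1.52  0.36]
wrist bur c 559.3 345.2 short/long 55.5 85.3 shortax 0.372 ztop 0.0274 n 3925
wrist cast c 427.0 343.0 short/long 59.2 76.2 shortax 0.182 ztop 0.0235 n 3249
cast 0.0 [4.26723e+02 3.41381e+02 6.23330e+01 7.90920e+01 1.58000e-01] [272 138] [327 207]
cast 0.01 [4.26998e+02 3.43354e+02 6.07120e+01 7.70350e+01 1.58000e-01] [272 138] [327 207]
```

View pics/w2.png

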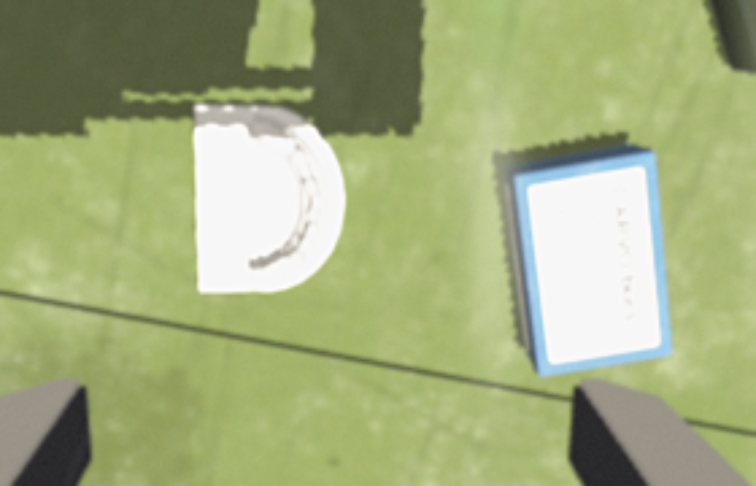

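Emit:
{"op": "play_rows", "data": {"series": [[[-1, -0.01, 0, -0.05, -0.02], [-1, -0.027, 0, -0.1, -0.02], [-1, -0.027, 0, -0.14, -0.02], [-1, -0.027, 0, -0.17, -0.02], [-1, -0.027, 0, -0.17, -0.02], [-1, -0.027, 0, -0.17, -0.02]]]}}

```text
t: 2.05
tool_pos: [0.4236, 0.3462, 0.0632]
orientation: [-2.011, -2.413, 0.001]
force: [-0.1, -0.8, 0.3]
opening: 0.0928
```

Run:
```python
import st
from m import *
c=cam("wrist");cv2.imwrite("pics/w3.png",c["color"][:,:,::-1]);W=cloud(c)
m=(np.hypot(W[...,0]-.427,W[...,1]-.343)<.06)&(W[...,2]>.004)&(W[...,2]<.04)
q=W[m];print(rect((q[:,:2]*1000).astype(np.float32)),len(q))
```

```text
t 2.05 tcp [0.4236 0.3462 0.0632] phi 0.1813 tilt [-0.001 -0.    -1.   ] F [-0.1 -0.8  0.3] op 0.0928 q [0.59 0.14 1.8  0.   1.2  0.41]
[4.26835e+02 3.43202e+02 5.93480e+01 7.68140e+01 1.86000e-01] 9389
```

View pics/w3.png

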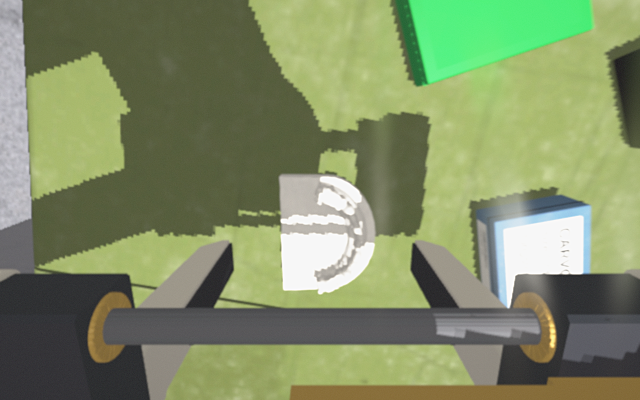

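Emit:
{"op": "play_rows", "data": {"series": [[[-1, 0.003, -0.003, -0.03, 0.0], [-1, 0.003, -0.003, -0.046, 0.0], [-1, 0.003, -0.003, -0.046, 0.0], [1, 0.003, -0.003, -0.046, 0.0], [1, 0.003, -0.003, -0.046, 0.0], [1, 0.003, -0.003, -0.046, 0.0], [1, 0.003, -0.003, -0.046, 0.0], [1, 0.003, -0.003, -0.046, 0.0]]], "force": 15}}

```text
t: 2.9
tool_pos: [0.4278, 0.3426, 0.0173]
orientation: [2.014, 2.411, 0.001]
force: [-1.7, -0.5, 5.6]
opening: 0.0593
```

```bash
python3 st.py
```

```text
t 2.9 tcp [0.4278 0.3426 0.0173] phi 0.1791 tilt [ 0.001  0.001 -1.   ] F [-1.7 -0.5  5.6] op 0.0593 q [0.58 0.21 1.82 0.   1.11 0.4 ]
```

Emit:
{"op": "play_rows", "data": {"series": [[[1, 0, 0, 0.03, 0], [1, 0, 0, 0.07, 0], [1, 0.01, -0.04, 0.1, -0.05], [1, 0.02, -0.09, 0.1, -0.1], [1, 0.03, -0.14, 0.1, -0.15], [1, 0.04, -0.19, 0.1, -0.2], [1, 0.05, -0.24, 0.1, -0.25], [1, 0.06, -0.29, 0.1, -0.31]]]}}

```text
t: 3.7
tool_pos: [0.4864, 0.0561, 0.1168]
orientation: [2.364, 2.069, 0.001]
force: [2.0, -0.2, -0.4]
opening: 0.0591
```

```bash
python3 st.py
```

```text
t 3.7 tcp [0.4864 0.0561 0.1168] phi -0.1328 tilt [ 0.  0. -1.] F [ 2.  -0.2 -0.4] op 0.0591 q [ 0.01 -0.08  1.92  0.    1.3   0.14]
```

Emit:
{"op": "play_rows", "data": {"series": [[[1, 0.008, -0.035, 0, 0], [1, 0.016, -0.072, 0, 0], [1, 0.016, -0.072, 0.0, 0], [1, 0.016, -0.072, 0, 0]]]}}

```text
t: 4.1
tool_pos: [0.5023, -0.0146, 0.1165]
orientation: [-2.364, -2.068, 0.0]
force: [-0.5, 0.4, -1.2]
opening: 0.0591
```

Run:
```python
import st
from m import *
c=cam("wrist");cv2.imwrite("pics/w4.png",c["color"][:,:,::-1])
meas(["wbox","tray"],cams=("wrist",),guess=dict(wbox=(.521,.12),tray=(.486,-.156)))
```

```text
t 4.1 tcp [ 0.5023 -0.0146  0.1165] phi -0.1334 tilt [-0.  0. -1.] F [-0.5  0.4 -1.2] op 0.0591 q [-0.13 -0.05  1.89  0.    1.3   0.  ]
wrist wbox c 517.8 89.3 short/long 62.2 67.4 shortax -0.127 ztop 0.0354 n 11124
wrist tray c 487.1 -151.6 short/long 45.3 51.0 shortax 1.494 ztop 0.0231 n 1846
```

View pics/w4.png

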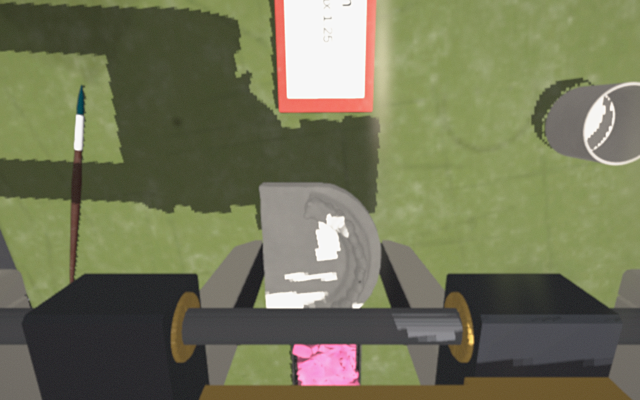

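Emit:
{"op": "play_rows", "data": {"series": [[[1, 0.0015, -0.0035, -0.04, 0], [1, 0.0015, -0.0035, -0.08, 0], [1, 0.0015, -0.0035, -0.095, 0], [1, 0.0015, -0.0035, -0.0985, 0], [1, 0.0015, -0.0035, -0.0985, 0], [0, 0.0015, -0.0035, -0.0985, 0], [-1, 0.0015, -0.0035, -0.0985, 0], [-1, 0.0015, -0.0035, -0.0985, 0]]]}}

```text
t: 5.0
tool_pos: [0.5048, -0.0174, 0.0191]
orientation: [2.361, 2.071, 0.002]
force: [-0.1, 0.6, -0.7]
opening: 0.0706
```

Emit:
{"op": "play_rows", "data": {"series": [[[-1, 0, 0, 0.03, 0], [-1, 0, 0, 0.08, 0], [-1, 0.0, 0.03, 0.12, 0], [-1, 0.0, 0.07, 0.15, 0], [-1, 0.0, 0.11, 0.17, 0.0], [-1, 0, 0.15, 0.17, 0.15], [-1, 0, 0.2, 0.17, 0.3], [-1, 0.01, 0.24, 0.17, 0.45]]]}}

```text
t: 5.8
tool_pos: [0.5136, 0.225, 0.1894]
orientation: [1.831, 2.552, 0.003]
force: [0.2, -0.5, 0.6]
opening: 0.0932
```

Run:
```python
import st
from m import *
meas(["cast","wbox","tray"],guess=dict(cast=(.504,-.018),wbox=(.521,.12),tray=(.486,-.156)))
```

```text
t 5.8 tcp [0.5136 0.225  0.1894] phi 0.3256 tilt [ 0.002  0.001 -1.   ] F [ 0.2 -0.5  0.6] op 0.0932 q [ 0.32  0.05  1.66  0.    1.44 -0.  ]
scene cast c 502.9 -15.5 short/long 60.3 81.6 shortax -0.085 ztop 0.0236 n 328
scene wbox c 520.9 120.6 short/long 65.4 133.6 shortax -0.118 ztop 0.0376 n 417
scene tray c 485.8 -153.3 short/long 52.1 69.1 shortax -0.023 ztop 0.0234 n 188
side cast c 502.8 -15.7 short/long 58.4 80.9 shortax -0.136 ztop 0.0231 n 434
side wbox c 520.8 119.7 short/long 62.2 133.8 shortax -0.124 ztop 0.036 n 592
side tray c 484.7 -156.0 short/long 53.6 72.4 shortax -0.027 ztop 0.0226 n 300
```

Emit:
{"op": "play_rows", "data": {"series": [[[-1, 0.02, 0.045, 0, 0.02], [-1, 0.035, 0.09, 0, 0.046], [-1, 0.046, 0.12, 0, 0.046], [-1, 0.046, 0.12, -0.05, 0.046], [-1, 0.046, 0.12, -0.1, 0.046], [-1, 0.046, 0.12, -0.12, 0.046], [-1, 0.046, 0.12, -0.12, 0.046]]]}}

```text
t: 6.6
tool_pos: [0.557, 0.3404, 0.0632]
orientation: [-1.781, -2.584, 0.012]
force: [-0.3, -0.1, -1.4]
opening: 0.093
```

Run:
```python
import st
from m import *
meas(["bur"],cams=("wrist",),guess=dict(bur=(.559,.345)))
c=cam("wrist");cv2.imwrite("pics/w5.png",c["color"][:,:,::-1])
```

```text
t 6.6 tcp [0.557  0.3404 0.0632] phi 0.3639 tilt [-0.007 -0.004 -1.   ] F [-0.3 -0.1 -1.4] op 0.093 q [ 0.47  0.41  1.48 -0.    1.26  0.11]
wrist bur c 559.4 345.4 short/long 55.1 85.1 shortax 0.374 ztop 0.0272 n 12839
```

View pics/w5.png

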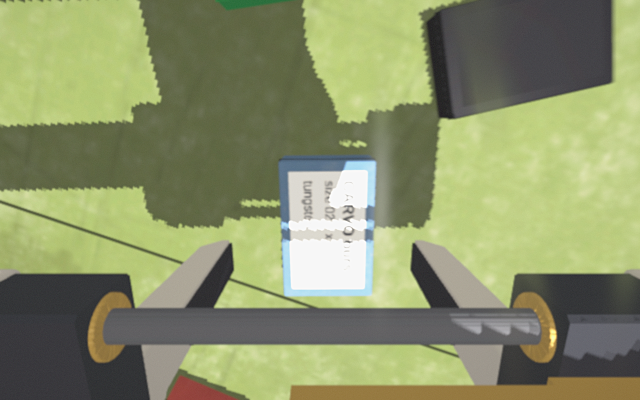

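Emit:
{"op": "play_rows", "data": {"series": [[[-1, 0.001, 0.003, -0.02, 0.01], [-1, 0.001, 0.003, -0.02, 0.01]]]}}

```text
t: 6.9
tool_pos: [0.5616, 0.3456, 0.0492]
orientation: [1.769, 2.596, 0.002]
force: [-0.9, -0.7, -0.4]
opening: 0.093
```

```bash
python3 st.py
```

```text
t 6.9 tcp [0.5616 0.3456 0.0492] phi 0.3747 tilt [ 0.001  0.001 -1.   ] F [-0.9 -0.7 -0.4] op 0.093 q [0.47 0.43 1.47 0.   1.23 0.1 ]
```

Emit:
{"op": "play_rows", "data": {"series": [[[-1, -0.002, 0, -0.02, 0.0], [-1, -0.002, 0, -0.032, 0.0], [-1, -0.002, 0, -0.032, 0.0], [1, -0.002, 0, -0.032, 0.0], [1, -0.002, 0, -0.032, 0.0], [1, -0.002, 0, -0.032, 0.0], [1, -0.002, 0, -0.032, 0.0], [1, -0.002, 0, -0.032, 0.0]]], "force": 18}}

```text
t: 7.7
tool_pos: [0.5591, 0.3456, 0.0165]
orientation: [1.768, 2.596, 0.001]
force: [0.3, 0.1, 0.1]
opening: 0.0574
```

```bash
python3 st.py
```

```text
t 7.7 tcp [0.5591 0.3456 0.0165] phi 0.375 tilt [ 0.  0. -1.] F [0.3 0.1 0.1] op 0.0574 q [0.48 0.47 1.49 0.   1.18 0.1 ]
```

Emit:
{"op": "play_rows", "data": {"series": [[[1, 0, 0, 0, 0], [1, 0, 0, 0.04, 0], [1, 0, 0, 0.08, 0], [1, 0, -0.04, 0.1, -0.07], [1, 0, -0.09, 0.1, -0.15], [1, 0.0, -0.14, 0.1, -0.22], [1, 0.0, -0.19, 0.1, -0.3], [1, 0.0, -0.24, 0.1, -0.38]]]}}

```text
t: 8.5
tool_pos: [0.5583, 0.1037, 0.116]
orientation: [-2.23, -2.213, 0.0]
force: [0.3, -0.7, -1.7]
opening: 0.055
```

```bash
python3 st.py
```

```text
t 8.5 tcp [0.5583 0.1037 0.116 ] phi -0.0078 tilt [-0. -0. -1.] F [ 0.3 -0.7 -1.7] op 0.055 q [ 0.09  0.13  1.71 -0.    1.31  0.1 ]
```

Held (0.055 opening). On to the place behind the tray.

Emit:
{"op": "play_rows", "data": {"series": [[[1, 0.005, -0.05, 0, -0.05], [1, 0.01, -0.1, 0, -0.1], [1, 0.015, -0.15, 0, -0.121], [1, 0.02, -0.2, 0, -0.121], [1, 0.0255, -0.25, 0, -0.121], [1, 0.0255, -0.2725, 0, -0.121], [1, 0.0255, -0.2725, 0.0, -0.121], [1, 0.0255, -0.2725, 0.0, -0.121]]]}}

```text
t: 9.3
tool_pos: [0.584, -0.1672, 0.1156]
orientation: [-2.358, -2.075, 0.0]
force: [0.5, 0.1, -0.9]
opening: 0.055
```

Run:
```python
import st
from m import *
meas(["tray","cast","wbox"],cams=("wrist",),guess=dict(tray=(.486,-.157),cast=(.503,-.016),wbox=(.521,.12)))
c=cam("wrist");cv2.imwrite("pics/w6.png",c["color"][:,:,::-1]); st.st()
```

```text
t 9.3 tcp [ 0.584  -0.1672  0.1156] phi -0.1275 tilt [-0.001  0.001 -1.   ] F [ 0.5  0.1 -0.9] op 0.055 q [-0.36  0.23  1.59  0.    1.32 -0.24]
wrist tray c 487.7 -155.8 short/long 55.6 75.3 shortax -0.125 ztop 0.0226 n 4249
wrist cast c 502.3 -32.8 short/long 43.1 60.7 shortax 1.462 ztop 0.0233 n 5572
wrist wbox none
t 9.4 tcp [ 0.5842 -0.1658  0.1158] phi -0.1252 tilt [-0.001  0.001 -1.   ] F [-0.2 -0.2 -1.5] op 0.0545 q [-0.36  0.23  1.59  0.    1.32 -0.24]
```

View pics/w6.png

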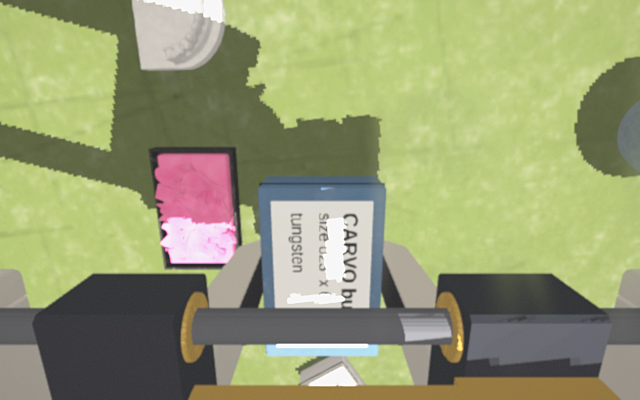

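Run:
```python
from m import *
c=cam("wrist");W=cloud(c);col=c["color"].astype(int)
m=(np.hypot(W[...,0]-.486,W[...,1]+.157)<.075)&(W[...,2]>.012)&(W[...,2]<.04)
k,L,s,_=cv2.connectedComponentsWithStats(m.astype(np.uint8));i=1+s[1:,4].argmax()
print(s[i]);print(rect((W[L==i][:,:2]*1000).astype(np.float32)));print(rect(outline(c,L==i,.025)[0]))
q=W[(np.hypot(W[...,0]-.503,W[...,1]+.016)<.06)&(W[...,2]>.004)&(W[...,2]<.04)];print(len(q))
```

```text
[ 148  149   91  121 6985]
[ 4.86650e+02 -1.56773e+02  6.21260e+01  9.69620e+01 -1.26000e-01]
[ 4.91897e+02 -1.53716e+02  5.89420e+01  9.21550e+01 -1.25000e-01]
5722
```

Emit:
{"op": "play_rows", "data": {"series": [[[1, 0.001, -0.0025, -0.04, 0], [1, 0.001, -0.0025, -0.08, 0], [1, 0.001, -0.0025, -0.095, 0], [1, 0.001, -0.0025, -0.0985, 0], [1, 0.001, -0.0025, -0.0985, 0], [0, 0.001, -0.0025, -0.0985, 0], [-1, 0.001, -0.0025, -0.0985, 0], [-1, 0.001, -0.0025, -0.0985, 0]]]}}

```text
t: 10.25
tool_pos: [0.5865, -0.1699, 0.0192]
orientation: [2.355, 2.076, 0.002]
force: [-0.2, -0.5, 0.1]
opening: 0.0662
```

Emit:
{"op": "play_rows", "data": {"series": [[[-1, 0, 0, 0.0, 0], [-1, 0, 0, 0.02, 0], [-1, 0, 0, 0.06, 0], [-1, 0.0, 0, 0.1, 0.0], [-1, 0.0, -0.03, 0.14, 0.1], [-1, 0.0, -0.08, 0.15, 0.2], [-1, 0, -0.13, 0.15, 0.35], [-1, 0, -0.16, 0.15, 0.5]]]}}

```text
t: 11.05
tool_pos: [0.5854, -0.3332, 0.1693]
orientation: [1.762, 2.597, -0.001]
force: [0.9, 0.1, 0.2]
opening: 0.0927
```

Run:
```python
import st
from m import *
meas(["bur","strip","dish"],guess=dict(bur=(.585,-.169)))
meas(["strip","block"],cams=("wrist",),guess=dict(strip=(.577,-.346)))
c=cam("wrist");cv2.imwrite("pics/w7.png",c["color"][:,:,::-1]); st.st()
```

```text
t 11.05 tcp [ 0.5854 -0.3332  0.1693] phi 0.3787 tilt [ 0.002 -0.002 -1.   ] F [0.9 0.1 0.2] op 0.0927 q [-0.59  0.36  1.34 -0.    1.44 -0.97]
scene bur c 586.4 -168.4 short/long 59.7 88.3 shortax -0.096 ztop 0.0291 n 331
scene strip c 577.9 -344.6 short/long 47.7 69.9 shortax 0.413 ztop 0.0245 n 285
scene dish c 428.0 -336.1 short/long 39.9 41.2 shortax -0.99 ztop 0.0163 n 82
side bur c 585.5 -170.7 short/long 56.7 87.2 shortax -0.14 ztop 0.0277 n 537
side strip c 576.3 -347.4 short/long 48.8 70.0 shortax 0.436 ztop 0.024 n 524
side dish c 426.6 -338.6 short/long 38.7 44.0 shortax -0.626 ztop 0.0159 n 131
wrist strip c 577.7 -347.1 short/long 45.1 70.2 shortax 0.435 ztop 0.0234 n 3745
wrist block c 707.3 -311.1 short/long 43.1 49.3 shortax 0.356 ztop 0.0372 n 2577
t 11.25 tcp [ 0.5851 -0.3301  0.1675] phi 0.3702 tilt [-0.     0.001 -1.   ] F [ 0.4  0.4 -0.5] op 0.0928 q [-0.59  0.36  1.34  0.    1.44 -0.96]
```

View pics/w7.png

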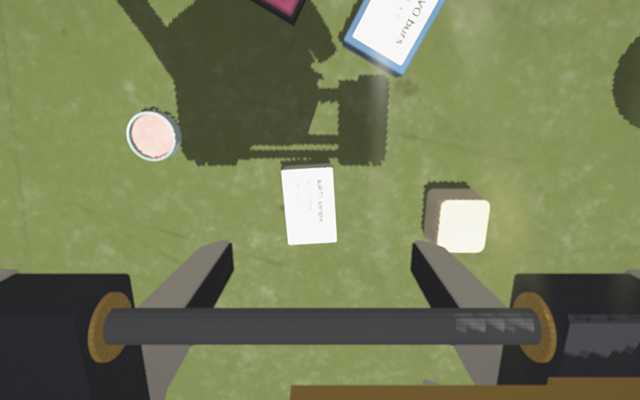

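Emit:
{"op": "play_rows", "data": {"series": [[[-1, -0.0075, -0.017, -0.05, 0.065], [-1, -0.0075, -0.017, -0.09, 0.065], [-1, -0.0075, -0.017, -0.11, 0.065], [-1, -0.0075, -0.017, -0.11, 0.065], [-1, -0.0075, -0.017, -0.11, 0.065]]]}}

```text
t: 11.75
tool_pos: [0.5784, -0.3454, 0.0583]
orientation: [-1.684, -2.652, -0.0]
force: [-0.2, 0.3, 0.7]
opening: 0.093
```

Run:
```python
import st
from m import *
meas(["strip"],cams=("wrist",),guess=dict(strip=(.577,-.346)))
```

```text
t 11.75 tcp [ 0.5784 -0.3454  0.0583] phi 0.4391 tilt [-0.  0. -1.] F [-0.2  0.3  0.7] op 0.093 q [-0.61  0.46  1.42  0.    1.26 -1.05]
wrist strip c 577.7 -346.8 short/long 45.0 70.0 shortax 0.437 ztop 0.0232 n 8558
```

Emit:
{"op": "play_rows", "data": {"series": [[[-1, -0.001, -0.0015, -0.02, 0], [-1, -0.001, -0.0015, -0.038, 0], [-1, -0.001, -0.0015, -0.038, 0], [1, -0.001, -0.0015, -0.038, 0], [1, -0.001, -0.0015, -0.038, 0], [1, -0.001, -0.0015, -0.038, 0], [1, -0.001, -0.0015, -0.038, 0], [1, -0.001, -0.0015, -0.038, 0]]], "force": 15}}

```text
t: 12.6
tool_pos: [0.5772, -0.3482, 0.0201]
orientation: [1.684, 2.651, -0.0]
force: [-0.6, -0.2, 0.0]
opening: 0.0573
```

Emit:
{"op": "play_rows", "data": {"series": [[[1, 0, 0, 0, 0], [1, 0, 0, 0.0, 0], [1, 0, 0, 0.04, 0], [1, 0, 0, 0.08, -0.1], [1, 0, 0.03, 0.1, -0.2], [1, 0.003, 0.08, 0.1, -0.35], [1, 0.006, 0.12, 0.1, -0.5], [1, 0.008, 0.15, 0.1, -0.565]]]}}

```text
t: 13.4
tool_pos: [0.5848, -0.1956, 0.1198]
orientation: [-2.362, -2.071, -0.001]
force: [0.6, 0.2, -1.3]
opening: 0.0448
```

Run:
```python
import st
from m import *
meas(["bur"],cams=("wrist",),guess=dict(bur=(.585,-.169)))
c=cam("wrist");cv2.imwrite("pics/w8.png",c["color"][:,:,::-1]); st.st()
```

```text
t 13.4 tcp [ 0.5848 -0.1956  0.1198] phi -0.1311 tilt [ 0.     0.001 -1.   ] F [ 0.6  0.2 -1.3] op 0.0448 q [-0.41  0.25  1.56  0.    1.33 -0.28]
wrist bur c 588.4 -152.8 short/long 49.3 55.1 shortax 1.442 ztop 0.0273 n 5364
t 13.5 tcp [ 0.5851 -0.194   0.1194] phi -0.1243 tilt [-0.001  0.002 -1.   ] F [-0.1 -0.4 -0.4] op 0.0447 q [-0.4   0.25  1.56  0.    1.33 -0.28]
```

View pics/w8.png

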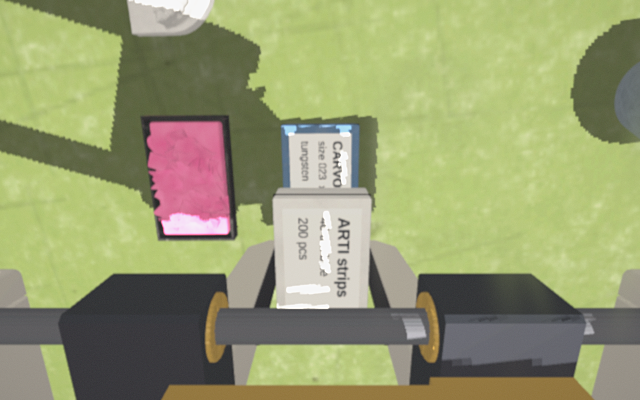

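Emit:
{"op": "play_rows", "data": {"series": [[[1, 0.001, 0.022, -0.02, 0], [1, 0.001, 0.022, -0.05, 0], [1, 0.001, 0.022, -0.06, 0], [1, 0.001, 0.022, -0.06, 0]]]}}

```text
t: 13.9
tool_pos: [0.5841, -0.176, 0.0573]
orientation: [-2.354, -2.075, 0.004]
force: [-0.2, 0.8, -0.8]
opening: 0.0445
```

Run:
```python
import st
```

```text
t 13.9 tcp [ 0.5841 -0.176   0.0573] phi -0.1259 tilt [-0.004  0.001 -1.   ] F [-0.2  0.8 -0.8] op 0.0445 q [-0.38  0.31  1.62 -0.    1.22 -0.25]
```

Emit:
{"op": "play_rows", "data": {"series": [[[1, 0.001, 0.003, -0.005, 0], [1, 0.001, 0.003, -0.01, 0], [1, 0.001, 0.003, -0.01, 0]]]}}

```text
t: 14.2
tool_pos: [0.5871, -0.1733, 0.0498]
orientation: [2.357, 2.077, 0.0]
force: [0.2, -0.3, -1.4]
opening: 0.0451
```

Run:
```python
import st
```

```text
t 14.2 tcp [ 0.5871 -0.1733  0.0498] phi -0.1261 tilt [ 0. -0. -1.] F [ 0.2 -0.3 -1.4] op 0.0451 q [-0.37  0.32  1.62  0.    1.2  -0.24]
```

Emit:
{"op": "play_rows", "data": {"series": [[[1, -0.001, 0.001, -0.002, 0], [1, -0.001, 0.001, -0.0035, 0], [1, -0.001, 0.001, -0.0035, 0], [0.2, -0.001, 0.001, -0.0035, 0], [-0.2, -0.001, 0.001, -0.0035, 0], [-0.4, -0.001, 0.001, -0.0035, 0], [-0.4, -0.001, 0.001, -0.0035, 0], [-0.4, -0.001, 0.001, -0.0035, 0]]]}}

```text
t: 15.0
tool_pos: [0.5861, -0.1721, 0.0463]
orientation: [2.357, 2.077, 0.0]
force: [-0.0, -0.8, -0.4]
opening: 0.0647
```

Run:
```python
import st
```

```text
t 15.0 tcp [ 0.5861 -0.1721  0.0463] phi -0.126 tilt [ 0. -0. -1.] F [-0.  -0.8 -0.4] op 0.0647 q [-0.37  0.32  1.63  0.    1.2  -0.24]
```

Emit:
{"op": "play_rows", "data": {"series": [[[-0.6, 0, 0, 0.04, 0], [-1, 0, 0, 0.09, 0], [-1, -0.03, -0.03, 0.12, 0.15], [-1, -0.06, -0.06, 0.12, 0.3], [-1, -0.09, -0.09, 0.12, 0.45], [-1, -0.12, -0.12, 0.12, 0.6], [-1, -0.14, -0.15, 0.12, 0.75], [-1, -0.159, -0.166, 0.12, 0.9]]]}}

```text
t: 15.8
tool_pos: [0.4255, -0.3401, 0.1665]
orientation: [1.224, 2.893, -0.001]
force: [0.8, -0.4, 0.1]
opening: 0.0928
```

Emit:
{"op": "play_rows", "data": {"series": [[[-1, 0, 0, 0, 0], [-1, 0, 0, 0.0, 0]]]}}

```text
t: 16.0
tool_pos: [0.4268, -0.3382, 0.1662]
orientation: [1.237, 2.887, 0.0]
force: [0.3, 0.8, 0.2]
opening: 0.0929
```

Run:
```python
import st
from m import *
meas(["dish"],cams=("scene","side","wrist"))
meas(["strip"],cams=("scene","side"),guess=dict(strip=(.586,-.171)))
c=cam("wrist");cv2.imwrite("pics/w9.png",c["color"][:,:,::-1]); st.st()
```

```text
t 16.0 tcp [ 0.4268 -0.3382  0.1662] phi 0.761 tilt [ 0.  0. -1.] F [0.3 0.8 0.2] op 0.0929 q [-0.76  0.02  1.72  0.    1.39 -1.53]
scene dish c 427.0 -337.1 short/long 40.7 43.1 shortax -1.099 ztop 0.0167 n 83
side dish c 426.2 -339.4 short/long 41.3 42.4 shortax -1.028 ztop 0.0158 n 124
wrist dish c 427.0 -339.1 short/long 40.9 41.6 shortax 0.78 ztop 0.0161 n 420
scene strip c 586.3 -169.9 short/long 50.6 72.2 shortax -0.153 ztop 0.0502 n 236
side strip c 598.8 -202.6 short/long 11.8 26.9 shortax -0.809 ztop 0.0477 n 32
t 16.3 tcp [ 0.4276 -0.3373  0.1661] phi 0.7661 tilt [ 0.  0. -1.] F [ 0.2 -0.7  0.9] op 0.0932 q [-0.76  0.02  1.72  0.    1.39 -1.53]
```

View pics/w9.png

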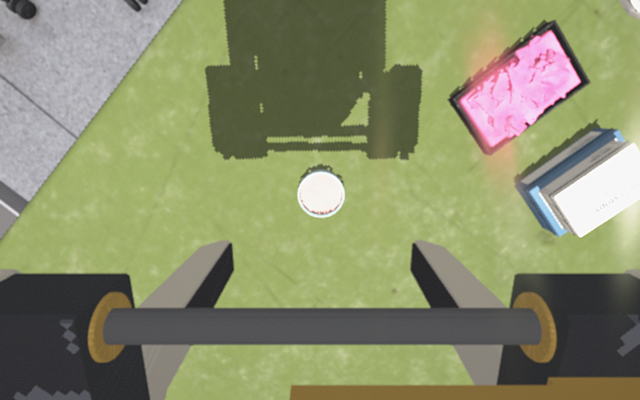

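Emit:
{"op": "play_rows", "data": {"series": [[[-1, -0.0005, -0.0015, -0.05, 0], [-1, -0.0005, -0.0015, -0.1, 0], [-1, -0.0005, -0.0015, -0.13, 0], [-1, -0.0005, -0.0015, -0.1485, 0], [-1, -0.0005, -0.0015, -0.1485, 0], [1, -0.0005, -0.0015, -0.1485, 0], [1, -0.0005, -0.0015, -0.1485, 0], [1, -0.0005, -0.0015, -0.1485, 0]]], "force": 10}}

```text
t: 17.1
tool_pos: [0.4267, -0.3394, 0.0179]
orientation: [1.23, 2.89, -0.0]
force: [-0.4, 0.2, -0.3]
opening: 0.0733
```

Emit:
{"op": "play_rows", "data": {"series": [[[1, 0, 0, 0, 0], [1, 0, 0, 0, 0], [1, 0, 0, 0, 0], [1, 0, 0, 0, 0], [1, 0, 0, 0, 0]]]}}

```text
t: 17.6
tool_pos: [0.4265, -0.3395, 0.0177]
orientation: [1.231, 2.89, 0.0]
force: [0.1, 0.3, 0.2]
opening: 0.0414
```

Run:
```python
import st
```

```text
t 17.6 tcp [ 0.4265 -0.3395  0.0177] phi 0.7656 tilt [ 0. -0. -1.] F [0.1 0.3 0.2] op 0.0414 q [-0.77  0.2   1.83  0.    1.12 -1.53]
```

Emit:
{"op": "play_rows", "data": {"series": [[[1, 0, 0, 0.04, 0], [1, 0, 0, 0.08, 0], [1, 0.0, 0.03, 0.11, 0.05], [1, 0.02, 0.07, 0.11, 0.15], [1, 0.04, 0.11, 0.11, 0.25], [1, 0.06, 0.15, 0.11, 0.35], [1, 0.08, 0.19, 0.11, 0.45], [1, 0.1, 0.23, 0.11, 0.55]]]}}

```text
t: 18.4
tool_pos: [0.5269, -0.1079, 0.1278]
orientation: [0.394, 3.117, -0.0]
force: [-0.4, -0.1, 0.2]
opening: 0.0412
```

Emit:
{"op": "play_rows", "data": {"series": [[[1, 0.02, 0.04, 0, 0.05], [1, 0.04, 0.08, 0, 0.1], [1, 0.06, 0.12, 0, 0.13], [1, 0.08, 0.16, 0, 0.13], [1, 0.086, 0.2, 0, 0.13], [1, 0.086, 0.218, 0, 0.13], [1, 0.086, 0.218, 0, 0.13], [1, 0.086, 0.218, 0, 0.13]]]}}

```text
t: 19.2
tool_pos: [0.612, 0.108, 0.1273]
orientation: [-0.195, -3.135, 0.001]
force: [0.6, 0.2, -0.6]
opening: 0.0411
```

Run:
```python
import st
from m import *
meas(["wbox"],cams=("scene","side","wrist"),guess=dict(wbox=(.521,.12)))
c=cam("wrist");cv2.imwrite("pics/w10.png",c["color"][:,:,::-1]); st.st()
```

```text
t 19.2 tcp [0.612  0.108  0.1273] phi 1.4464 tilt [-0.001 -0.001 -1.   ] F [ 0.6  0.2 -0.6] op 0.0411 q [ 0.09  0.26  1.54 -0.    1.35 -1.35]
scene wbox c 521.2 122.8 short/long 64.2 134.7 shortax -0.127 ztop 0.0375 n 422
side wbox c 520.3 118.6 short/long 62.3 133.5 shortax -0.125 ztop 0.0358 n 600
wrist wbox c 522.3 120.4 short/long 61.7 130.3 shortax -0.127 ztop 0.0354 n 18553
t 19.4 tcp [0.6124 0.107  0.1277] phi 1.4438 tilt [ 0. -0. -1.] F [-0.2  0.2 -0.1] op 0.0416 q [ 0.09  0.26  1.54 -0.    1.35 -1.35]
```

View pics/w10.png

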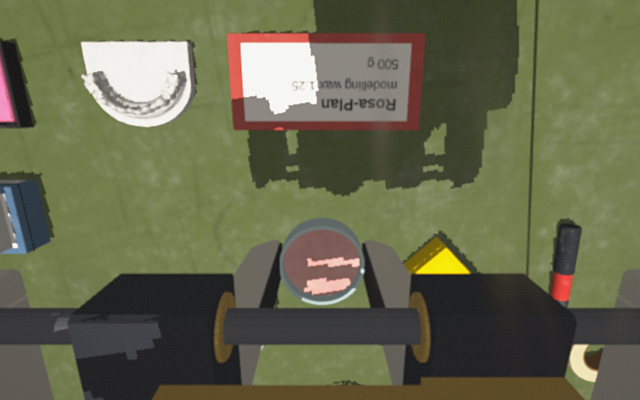

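Emit:
{"op": "play_rows", "data": {"series": [[[1, 0.001, 0.0015, -0.05, 0], [1, 0.001, 0.0015, -0.09, 0], [1, 0.001, 0.0015, -0.105, 0], [1, 0.001, 0.0015, -0.1093, 0], [1, 0.001, 0.0015, -0.1093, 0], [1, 0.001, 0.0015, -0.1093, 0], [0, 0.001, 0.0015, -0.1093, 0], [-0.3, 0.001, 0.0015, -0.1093, 0]]]}}

```text
t: 20.2
tool_pos: [0.6147, 0.1102, 0.02]
orientation: [0.196, 3.133, 0.001]
force: [-0.6, 0.2, 0.5]
opening: 0.0502
```

Emit:
{"op": "play_rows", "data": {"series": [[[-0.3, 0, 0, 0, 0], [-0.3, 0, 0, 0.0, 0], [-0.3, 0, 0, 0.03, 0], [-0.3, 0, 0, 0.07, 0], [-0.3, 0, 0, 0.12, 0], [-0.3, -0.0, 0.0, 0.17, 0], [-0.3, -0.0, 0.0, 0.2, 0], [-0.3, -0.0, 0.0, 0.2, 0]]]}}

```text
t: 21.0
tool_pos: [0.6166, 0.1104, 0.2257]
orientation: [0.196, 3.125, 0.003]
force: [-0.2, -0.5, 1.5]
opening: 0.0606
```

Run:
```python
import st
from m import *
gs=dict(wbox=(.521,.12),tray=(.486,-.157),cast=(.503,-.016),dish=(.613,.109),strip=(.586,-.171))
meas(["tray","wbox","cast","dish","strip","tin","block"],cams=("scene","side","wrist"),guess=gs)
c=cam("wrist");cv2.imwrite("pics/w11.png",c["color"][:,:,::-1]); st.st()
c=cam("scene");cv2.imwrite("pics/s11.png",c["color"][:,:,::-1])
```

```text
t 21.0 tcp [0.6166 0.1104 0.2257] phi 1.4458 tilt [ 0.011  0.001 -1.   ] F [-0.2 -0.5  1.5] op 0.0606 q [ 0.1   0.19  1.43  0.    1.51 -1.35]
scene tray c 487.9 -154.0 short/long 51.5 71.8 shortax -0.093 ztop 0.0233 n 197
scene wbox c 520.9 122.2 short/long 65.2 132.8 shortax -0.138 ztop 0.0377 n 412
scene cast c 501.1 -13.0 short/long 64.6 80.4 shortax 0.014 ztop 0.0245 n 329
scene dish c 614.3 110.9 short/long 40.8 43.7 shortax -0.607 ztop 0.0172 n 49
scene strip c 584.6 -170.6 short/long 50.2 72.0 shortax -0.138 ztop 0.0505 n 230
scene tin c 702.9 23.0 short/long 48.3 52.0 shortax 1.176 ztop 0.0441 n 34
scene block c 707.7 -308.7 short/long 46.3 47.9 shortax 0.369 ztop 0.0391 n 143
side tray c 485.0 -156.1 short/long 54.4 73.0 shortax -0.042 ztop 0.0225 n 304
side wbox c 520.7 119.1 short/long 64.1 133.8 shortax -0.121 ztop 0.036 n 595
side cast c 502.6 -16.5 short/long 58.6 79.2 shortax -0.131 ztop 0.0227 n 438
side dish c 613.5 108.5 short/long 40.6 42.5 shortax -0.905 ztop 0.0159 n 54
side strip c 584.7 -172.0 short/long 47.0 72.1 shortax -0.128 ztop 0.0493 n 386
side tin c 702.0 20.9 short/long 47.9 54.9 shortax -0.633 ztop 0.042 n 55
side block c 707.0 -311.6 short/long 46.4 48.8 shortax 0.371 ztop 0.0377 n 268
wrist tray c 489.8 -154.6 short/long 55.2 75.0 shortax -0.185 ztop 0.0226 n 2688
wrist wbox c 522.3 120.5 short/long 61.2 130.5 shortax -0.126 ztop 0.0355 n 9729
wrist cast c 504.6 -16.4 short/long 59.9 76.7 shortax -0.132 ztop 0.0234 n 4313
wrist dish c 615.2 109.5 short/long 41.4 41.7 shortax -1.466 ztop 0.016 n 336
wrist strip c 585.6 -170.9 short/long 44.7 70.3 shortax -0.131 ztop 0.0491 n 3095
wrist tin c 709.5 38.7 short/long 17.1 48.0 shortax 1.187 ztop 0.0426 n 139
wrist block none
t 21.2 tcp [0.6125 0.1099 0.2164] phi 1.4456 tilt [-0.003 -0.    -1.   ] F [-0.9 -0.3 -0.8] op 0.0605 q [ 0.1   0.2   1.44  0.    1.5  -1.35]
```

View pics/w11.png

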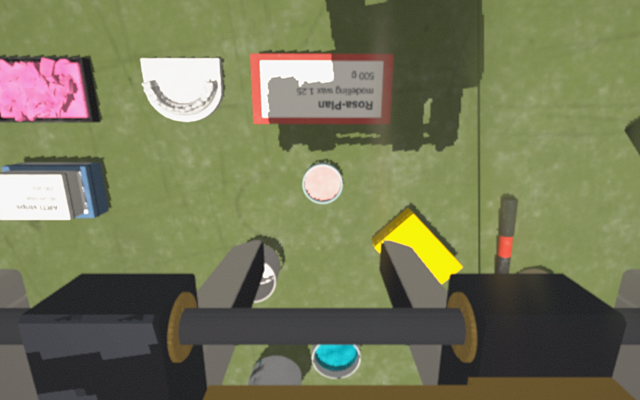

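View pics/s11.png

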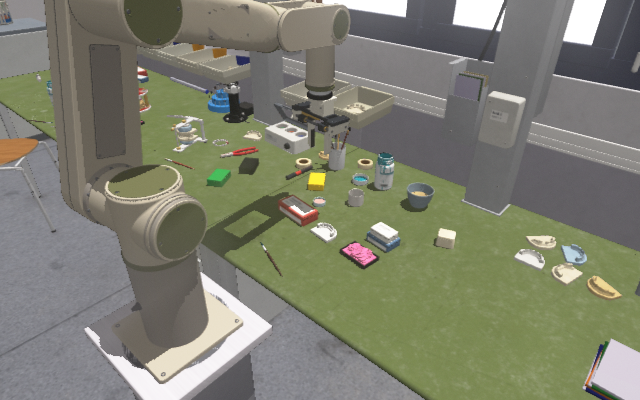

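All placed. I'll take one more look from over the stack to check the bur box under the strip box.

Emit:
{"op": "play_rows", "data": {"series": [[[-0.3, 0, -0.05, 0, 0], [-0.3, 0, -0.1, 0, 0], [-0.3, 0, -0.15, 0, 0], [-0.3, 0, -0.2, 0, 0], [-0.3, 0, -0.25, 0, 0], [-0.3, 0, -0.27, 0, 0], [-0.3, 0, -0.27, 0, 0], [-0.3, 0, -0.27, 0, 0]]]}}

```text
t: 22.05
tool_pos: [0.6127, -0.1598, 0.2165]
orientation: [-0.198, -3.133, -0.002]
force: [0.1, -0.0, -0.4]
opening: 0.0605
```

Run:
```python
import st
from m import *
c=cam("wrist");W=cloud(c);cv2.imwrite("pics/w12.png",c["color"][:,:,::-1])
def seg(x,y,r,lo,hi):
    m=(np.hypot(W[...,0]-x,W[...,1]-y)<r)&(W[...,2]>lo)&(W[...,2]<hi);k,L,s,_=cv2.connectedComponentsWithStats(m.astype(np.uint8));i=1+s[1:,4].argmax()
    return rect((W[L==i][:,:2]*1000).astype(np.float32)),len(W[L==i])
print("bur ring",seg(.585,-.171,.07,.022,.032));print("all",seg(.585,-.171,.07,.01,.06));print("strip",seg(.585,-.171,.07,.042,.06));T,_=seg(.4867,-.157,.07,.012,.04);print("tray",T)
meas(["marker"] if 0 else ["cast"],cams=("wrist",),guess=dict(cast=(.504,-.017)))
```

```text
t 22.05 tcp [ 0.6127 -0.1598  0.2165] phi 1.4445 tilt [-0.003  0.001 -1.   ] F [ 0.1 -0.  -0.4] op 0.0605 q [-0.34  0.23  1.41  0.    1.51 -1.78]
bur ring (array([ 5.86250e+02, -1.70527e+02,  5.43460e+01,  8.53340e+01,
       -1.28000e-01]), 961)
all (array([ 5.86191e+02, -1.70524e+02,  5.45350e+01,  8.53020e+01,
       -1.27000e-01]), 4723)
strip (array([ 5.85867e+02, -1.71814e+02,  4.52220e+01,  7.01850e+01,
       -1.24000e-01]), 3604)
tray [ 4.87197e+02 -1.55564e+02  6.14320e+01  9.41200e+01 -1.26000e-01]
wrist cast c 504.7 -16.9 short/long 59.6 76.9 shortax -0.127 ztop 0.0235 n 4752
```

View pics/w12.png

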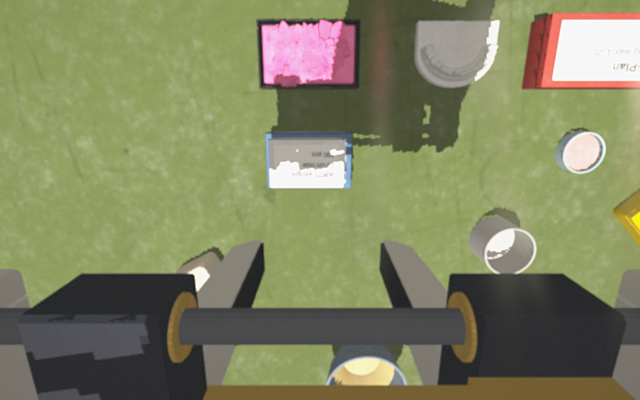

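The picture shows the stack at (310,160) squared behind the tray at (308,53), the cast between tray and box at (457,53), and the dish at (582,152) behind the box. The errors are within a few mm.

```bash
python3 -c "
from plant import robot
print(robot.close_job())"
```

```text
the job is handed in; nothing more can be done
None
```

The waxing-up place is set out and handed in at about 22 s of the 96 s. In my last camera checks every piece was inside its tolerance. The hand-in gives no verdict.

| Piece | Last measured position | Target |
|---|---|---|
| Bur box | 100 mm behind the tray's centre, 1–2 mm off centre, yaw within 0.01 rad of the tray | 99 mm behind |
| Strip box | on the bur box, about 1.5 mm off centre, yaw within 0.01 rad of it, top at about 49 mm | centred |
| Cast | about 1–2 mm off the midpoint, yaw within 0.01 rad of the row | midway, squared |
| Dish | about 93–94 mm behind the wax box's centre, 1 mm off centre | 92 mm behind |

- **Bystanders:** The tin and block measured where they began, within the roughly 5 mm spread of the readings. The marker was only seen in the pictures and never approached.
- **Disagreements:** The scene camera's depth was coarser. It put the cast 3–4 mm and 0.14 rad away from what the wrist and side views agreed on. In one reading the side view of the strip box was blocked by the arm, so I measured it again. The wrist reading of the tray's centre varied by about 1 mm because the wax heap breaks up the rim.
- **Not checked:** I did not compute the tilt of each piece. The top heights and pictures look level.

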